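# Clip the test hook onto the brass terminal post

## Robot

A 6-joint arm with a two-finger parallel gripper is mounted at the origin on a cart in front of the work surface, level with it; the furniture and walls round the work are solid. World frame = base frame: x ahead of the robot, y to its left, z up, the work surface at z = 0. Lengths are in mm, angles in rad, forces in N, time in s.
With the tool pointing down it reaches from about 400 to 925 mm from the base axis. Payload 12.5 kg.
Tool frame: the origin (TCP) lies at the very end of the fingers, on their centre line; the grasp point (between the pads) lies 19 mm behind it; z points along the fingers, y is the direction in which the jaws open and shut (so a half turn about z gives the same grasp; the last joint's range is limited). The gripper opens to 95 mm and grips with 3 to 60 N. Pads are 20 mm wide; open, the fingers measure 119 mm over their backs; the gripper's body (75 mm by 180 mm) begins 59 mm behind the grasp point.
Start: joints at [1.194, 0.491, 1.559, -0, 1.092, -0.106], TCP at [167.173, 602.249, 178.461] pointing down, gripper open.
Joint ranges: [-3.1, 3.1], [-0.84, 2.19], [0.05, 2.79], [-1.13, 4.28], [0.06, 2.93], [-2.69, 2.69]. Speed limits (rad/s): [2.22, 2.22, 2.79, 3.14, 3.14, 3.14].

## Interface

Orientations are given as [roll, pitch, yaw] about the fixed x, y, z axes, in that order (R = Rz(yaw) Ry(pitch) Rx(roll)).
In Python, from cell import env gives the robot as it stands.
- The arm moves only by the shell command python3 -m pendant 'ROWS'. ROWS is JSON, a list that holds one entry, the list of rows, each a list of 5 numbers: the opening, from 0 (shut) to 1 (fully open), then the shift along the tool's x, y, z in m, then the turn about the tool's z in rad. A call has exactly 8 rows; each row is the pose to reach, as a shift and turn from the pose commanded when the call began, along the tool's axes at that moment; what a row does not reach only later rows make up. A row lasts 1/10 s, in which the tool goes at most 50 mm and 8.59 degrees, less where a joint would pass 70% of its speed; a pose out of reach is approached as far as the arm can. A call with a gripper value outside its range is refused whole. The fingers move at their own pace and stop on an object; the grip force is fixed at half the most. Time passes only in rows, so rows that repeat a pose let the fingers close, or fill a call up. It gives the time, the measured TCP pose, the force and the opening at its end, in the units of the state.
- env.state(): the state, without advancing time (a new reading comes with each control period).
- env.read_camera(name): name is "side" or "top"; returns a dict with "image" (384x512x3 uint8, blue, green, red), "range_z" (384x512 float32, mm along the optical axis (not along the pixel's ray), 0 where there is no reading), "fx", "fy", "cx", "cy" (pixels), "dist" ([k1, k2, p1, p2, k3] as OpenCV has them; the pictures are not rectified), "rvec" (rotation vector, rad) and "tvec" (3), from world to camera coordinates, as OpenCV has them. Camera axes: x right, y down, z forward; pixel columns grow to the right and rows downward; lengths in mm; the calibration is good to about 2 mm. A picture is of the moment at which its call begins.
- env.job_done(): hands the job in, once; it reports no verdict.
The state is a dict: "t": time; "joints": joint angles; "qvel": joint speeds; "tau": joint torques, N m; "eef_pos": TCP position; "tcp_rot": TCP orientation; "ft_force": force on the tool from outside, world axes, zero at the start; "moment": the same for the moment, N m; "opening": opening from 0.0 (shut) to 1.0 (fully open).
Only numpy, scipy, OpenCV 4.12 (cv2) and the standard library are available. Lean on these libraries where they do the work, as an engineer would, in place of code of your own. Each camera call takes 0.05 s, during which the arm holds its last target. There are 200 camera calls.

## Task

Press the plunger of the red test hook so that its wire hook slides out, bring the hook down round the brass post with the green foot (not the dark one), and let go so that the spring draws the hook shut and grips the post. Leave the test hook clipped there, lying flat on the table.

Things in the scene. Friction and masses are not known exactly. Their poses are not given: they have to be found in the camera images.
- test_hook: Loose red spring test hook, about 0.14 kg, flat on the table. Origin on the table under its red body (44 mm wide, 18 high, x -22 to +40); +x to its black nose, z up. To press it, squeeze two upright plates together, 28 wide, tops at z 56: the red one is fixed, front face at x +6, standing free above z 18; the black plunger plate behind has its rear face at x -54 at rest, -26 pressed home.
- plunger (a joint): How far plunger and hook are pressed out, m: 0 at rest (60 mm over the outer faces of the plates), 0.028 pressed home (32 mm; fingers that close evenly then have the test hook's origin 10 mm ahead, its +x, of the point midway between them). The spring pushes back with 3.2 N at rest, 5.4 N pressed home. Reads about 0.008 with the post gripped.
- hook_mouth (a point): Middle of the hook's opening when pressed home: at x +84, y 0, z +10 mm from the test hook's origin, fixed to its body. The opening lies level between the flat nose face (x +70) and the crossbar (x +98 out, against the nose at rest), 27 mm wide in y, between the stem at -y and a short lip at +y; open above and below. Steel wire 5 mm thick.
- brass_post: Fixed upright bright brass post, 8 mm in diameter, top 40 mm above the table, on a thin green round foot (30 mm in diameter, 3 mm high). Origin at the middle of its underside on the table, z up. The one to clip onto.
- dark_post: Fixed post of the same shape and size in dark steel on a black foot. Not to be used. Origin as for the brass post.
There are look-alikes about, which are no part of the job. Several things look just like the brass_post: the one meant starts farthest from the robot's base.

How it is judged (in metres and radians):
On the way:
1. the hook is pressed out and the brass post stands in its opening (value of joint plunger above 0.0115 m and x of brass_post in the frame of test_hook between 0.068 and 0.1 m and y of brass_post in the frame of test_hook between -0.014 and 0.014 m and height (world z) of test_hook below 0.028 m), for 0.1 s.
At the end, for the whole second after the job is handed in: the brass post stands inside the hook, gripped between nose and crossbar (plunger sprung back onto the post, reading 5 to 11 mm; post within 14 mm of the hook's middle line), and the test hook lies at rest on the table, within 10 mm of its surface and 10 degrees of level (value of joint plunger between 0.005 and 0.0112 m and x of brass_post in the frame of test_hook between 0.068 and 0.082 m and y of brass_post in the frame of test_hook between -0.014 and 0.014 m and height (world z) of test_hook below 0.01 m and angle between test_hook's own z axis and vertical below 0.17 rad and linear speed of test_hook below 0.02 m/s); the robot touches nothing.
It also fails if it takes over 38 s, if anything falls off the work surface, if the arm or the gripper's body presses on something with over 40 N, if the wrist force passes 120 N, or if a joint passes its speed limit or range.

## Working session

There is one attempt and no reset: what is moved stays moved. The work goes in short steps, Python scripts to look and compute and a shell command to move; the robot and the scene stay as the last step left them, time stands still between calls to the robot, and variables do not carry over. Pictures are saved under pics/ and viewed, about 8 in all and at most 12, crops included, and the job is handed in when it is done.

```bash
ls; mkdir -p pics
python3 - <<'E'
from cell import env
import cv2,pickle
d={n:env.read_camera(n) for n in("side","top")}
pickle.dump(d,open('a.pkl','wb'))
for n in d: cv2.imwrite(f'pics/{n}0.png',d[n]['image']); print(n,d[n]['rvec'],d[n]['tvec'],d[n]['fx'],d[n]['dist'])
print(env.state())
E
```

```text
pics
side [ 0.43263047 -2.72055654  1.19633258] [517.45304324 200.23751455 689.97036907] 367.70033476011486 [-0.02700387  0.          0.          0.          0.        ]
top [ 2.15770162 -2.18843372  0.08927939] [-66.93125334 574.6928215  831.71582584] 467.15126499962713 [-0.01809243  0.          0.          0.          0.        ]
{'t': 0.1, 'joints': array([ 1.19439357e+00,  4.91448946e-01,  1.55935858e+00,  2.85137963e-06,
        1.09170278e+00, -1.05591832e-01]), 'qvel': array([ 0.00012179, -0.00120292, -0.00128126,  0.00031823, -0.00047579,
        0.00063526]), 'tau': array([ 3.31547359e-03, -6.13624120e+01, -2.58605272e+01,  6.94370549e-02,
        4.70672816e-02, -2.50382311e-05]), 'eef_pos': array([167.08131255, 602.00978333, 177.96177976]), 'tcp_rot': array([-3.14068037e+00, -9.92321159e-05,  2.87078037e+00]), 'ft_force': array([-0.51710764,  0.38043423,  0.12104264]), 'moment': array([-0.02823057,  0.00842235, -0.01032148]), 'opening': 0.9985010917772427}
```

View pics/top0.png

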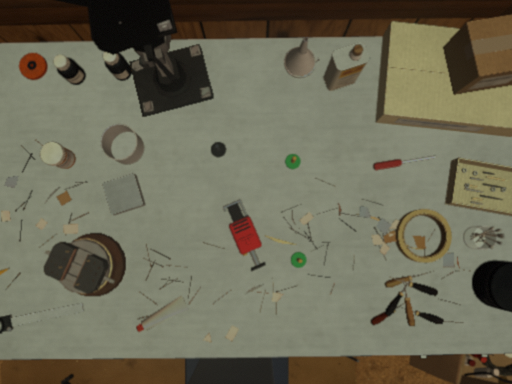

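View pics/side0.png

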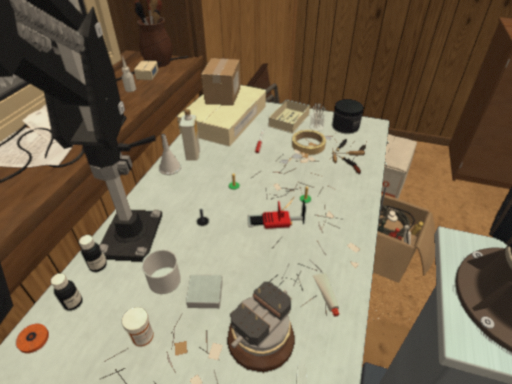

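```bash
cat > h.py <<'E'
import numpy as np,cv2
def KD(c): return np.array([[c['fx'],0,c['cx']],[0,c['fy'],c['cy']],[0,0,1.]]),np.array(c['dist'],float)
def proj(c,P):
    K,D=KD(c); return cv2.projectPoints(np.array(P,float).reshape(-1,3),c['rvec'],c['tvec'],K,D)[0].reshape(-1,2)
def ray(c,uv,z):
    K,D=KD(c); R=cv2.Rodrigues(np.array(c['rvec'],float))[0]; t=np.array(c['tvec'],float).ravel()
    n=cv2.undistortPoints(np.array(uv,float).reshape(-1,1,2),K,D).reshape(-1,2)
    d=np.c_[n,np.ones(len(n))]@R; o=-R.T@t
    return o+d*((np.atleast_1d(z)-o[2])/d[:,2])[:,None]
E
python3 - <<'E'
import pickle,cv2,numpy as np
from h import *
d=pickle.load(open('a.pkl','rb'))
t=d['top'];s=d['side']
print(proj(t,[[0,0,0],[167,602,178],[600,0,0]]),proj(s,[[0,0,0],[167,602,178]]))
for n,px in(('posts',[(292,161),(298,260),(218,149)]),('hook',[(235,210),(245,235),(257,265)])): 
    p=ray(t,px,5); print(n,p.round(),np.hypot(p[:,0],p[:,1]).round(),proj(s,p).round())
a=cv2.resize(t['image'][140:280,200:330],None,fx=4,fy=4,interpolation=2)
b=cv2.resize(s['image'][165:235,190:325],None,fx=4,fy=4,interpolation=2)
w=max(a.shape[1],b.shape[1]);pad=lambda x:cv2.copyMakeBorder(x,0,0,0,w-x.shape[1],0)
a=a[:,:];im=np.zeros((560,800,3),np.uint8);im[:,:520]=a;bb=cv2.resize(b,(280,145));im[:145,520:]=bb
cv2.imwrite('pics/c1.png',a); 
cv2.imwrite('pics/c2.png',b)
E
```

```text
[[ 216.96192224  516.23790296]
 [-201.32710453  468.1604092 ]
 [ 214.50965801  184.18524504]] [[522.92477477 300.94062834]
 [526.97951701 887.82769763]]
posts [[ 641. -147.    5.]
 [ 456. -154.    5.]
 [ 666.   -7.    5.]] [658. 481. 667.] [[234. 185.]
 [306. 198.]
 [203. 220.]]
hook [[550. -39.   5.]
 [503. -57.   5.]
 [447. -78.   5.]] [552. 506. 454.] [[255. 222.]
 [277. 221.]
 [303. 220.]]
```

View pics/c1.png

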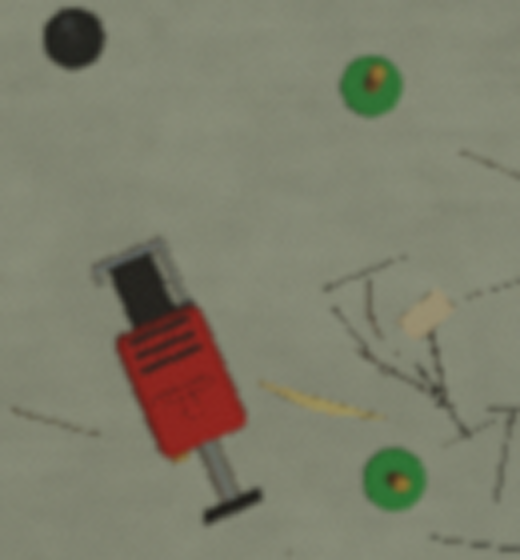

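View pics/c2.png

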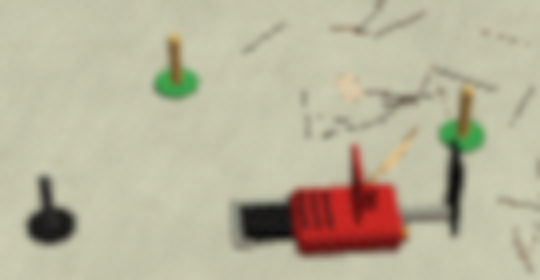

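Side by side in the top view there are two green-foot brass posts: (292,161), 658 mm from the base, and (298,260), 481 mm away. The dark post is at (218,149). The one meant is (292,161), the farthest, and the enlarged crop confirms its green foot and brass pin. The hook's black nose points up in the picture (235,210), and its plunger plate is at (257,265).

```bash
cat > m.py <<'E'
import pickle,cv2,numpy as np,sys
from h import *
def cloud(c):
    K,D=KD(c);h,w=c['range_z'].shape;R=cv2.Rodrigues(np.array(c['rvec'],float))[0]
    uv=np.stack(np.meshgrid(np.arange(w),np.arange(h)),-1).reshape(-1,1,2).astype(float)
    n=cv2.undistortPoints(uv,K,D).reshape(-1,2);z=c['range_z'].reshape(-1,1)
    return ((np.c_[n,np.ones(len(n))]*z-np.array(c['tvec'],float).ravel())@R).reshape(h,w,3)
def red(c,z=None):
    hsv=cv2.cvtColor(c['image'],cv2.COLOR_BGR2HSV);h,s,v=cv2.split(hsv)
    m=(((h<8)|(h>172))&(s>130)&(v>60)).astype(np.uint8)
    return m
def biggest(m):
    return max(cv2.findContours(m.astype(np.uint8),cv2.RETR_EXTERNAL,cv2.CHAIN_APPROX_NONE)[0],key=cv2.contourArea)
E
python3 - <<'E'
from m import *
d=pickle.load(open('a.pkl','rb'));t=d['top'];s=d['side']
X=cloud(t)
c=biggest(red(t)); p=ray(t,c.reshape(-1,2),18)[:,:2].astype(np.float32)
print('rect z18',cv2.minAreaRect(p))
m=np.zeros(t['range_z'].shape,np.uint8);cv2.drawContours(m,[c],-1,1,-1);print('redheights',np.percentile(X[m>0][:,2],[5,25,50,75,95,100]))
hsv=cv2.cvtColor(t['image'],cv2.COLOR_BGR2HSV)
g=cv2.inRange(hsv,(40,90,40),(85,255,255))
for c in cv2.findContours(g,cv2.RETR_EXTERNAL,cv2.CHAIN_APPROX_NONE)[0]:
    if cv2.contourArea(c)>60:
        (u,r)=cv2.minEnclosingCircle(c); print('foot top',u,r,ray(t,u,3))
hs=cv2.cvtColor(s['image'],cv2.COLOR_BGR2HSV);g=cv2.inRange(hs,(40,90,40),(85,255,255))
for c in cv2.findContours(g,cv2.RETR_EXTERNAL,cv2.CHAIN_APPROX_NONE)[0]:
    if cv2.contourArea(c)>20:
        e=cv2.fitEllipse(cv2.convexHull(c)); print('foot side',e[0],ray(s,e[0],3))
k=X[225:300,40:130];print('clamp maxz',k[...,2].max(), np.percentile(X[225:300,40:130].reshape(-1,3),[1,50,99],axis=0))
# plunger plate top, black, z56
v=(hsv[...,2]<50)&(X[...,2]>35); v[:,:240]=0;v[:,275:]=0;v[:245]=0;v[285:]=0
print('plate',v.sum(),X[v].mean(0) if v.any() else '')
E
```

```text
rect z18 ((503.548583984375, -56.70458984375), (60.87393569946289, 41.503326416015625), 22.67064094543457)
redheights [ 14.22972247  16.07997303  17.24013131  18.51590281  52.73896546
 878.7271722 ]
foot top (298.0, 259.5) 7.632268905639648 [[ 456.47240501 -154.67783514    3.        ]]
foot top (292.4333190917969, 161.07333374023438) 7.4338059425354 [[ 641.53988658 -148.20872875    3.        ]]
foot side (305.1166687011719, 198.42022705078125) [[ 458.12848426 -153.16031325    3.        ]]
foot side (233.4993896484375, 185.16590881347656) [[ 643.73519023 -146.58631047    3.        ]]
clamp maxz 878.7271722007868 [[388.74406917 161.33745501  -3.55396474]
 [460.59891581 221.06071426  22.03519483]
 [525.58749092 328.690231   107.94574117]]
plate 22 [448.01746345 -79.33001455  51.20822564]
```

```bash
python3 -m pendant '[[[1,-0.03,-0.036,0,0.06],[1,-0.06,-0.071,0,0.11],[1,-0.09,-0.107,0,0.17],[1,-0.12,-0.143,0,0.23],[1,-0.15,-0.178,0,0.29],[1,-0.18,-0.214,0,0.34],[1,-0.21,-0.25,0,0.4],[1,-0.237,-0.282,0,0.452]]]'
python3 - <<'E'
import sys
from m import *
from cell import env
open('go.py','w').write('''
import sys,numpy as np
from cell import env
from scipy.spatial.transform import Rotation as Ro
x,y,z,yaw=map(float,sys.argv[1:5]);s=env.state()
R=Ro.from_euler('xyz',s['tcp_rot']).as_matrix()
d=R.T@(np.array([x,y,z])-s['eef_pos'])/1000
print('t',s['t'],'pos',s['eef_pos'].round(1),'rot',s['tcp_rot'].round(4),'open',s['opening'],'F',s['ft_force'].round(1))
print('shift',d.round(4),'turn',round((s['tcp_rot'][2]-yaw+np.pi)%(2*np.pi)-np.pi,4))
''')
E
python3 go.py 473 -69 178 1.9665
```

```text
t: 0.9
eef_pos: [320.4, 265.2, 178.4]
tcp_rot: [3.142, 0.0, 2.416]
ft_force: [0.0, 0.1, -0.8]
opening: 1.004
t 0.9 pos [320.4 265.2 178.4] rot [3.1416 0.     2.4164] open 1.0037886723430256 F [ 0.   0.1 -0.8]
shift [-0.3359 -0.1489  0.0004] turn 0.4499
```

```bash
python3 -m pendant '[[[1,-0.044,-0.019,0,0.06],[1,-0.088,-0.039,0,0.12],[1,-0.132,-0.058,0,0.18],[1,-0.176,-0.078,0,0.24],[1,-0.22,-0.098,0,0.3],[1,-0.264,-0.117,0,0.36],[1,-0.308,-0.136,0,0.42],[1,-0.336,-0.149,0.02,0.45]]]'
python3 go.py 473 -69 26 1.9665
```

```text
t: 1.7
eef_pos: [475.6, -70.0, 159.6]
tcp_rot: [3.138, 0.003, 1.965]
ft_force: [0.5, -0.2, -0.4]
opening: 0.998
t 1.7 pos [475.6 -70.  159.6] rot [3.1384e+00 2.7000e-03 1.9649e+00] open 0.9983888576424151 F [ 0.5 -0.2 -0.4]
shift [ 0.0023 -0.0024  0.1336] turn -0.0016
```

```bash
python3 -m pendant '[[[1,0,0,0,0],[1,0,0,0.03,0],[1,0,0,0.06,0],[1,0,0,0.09,0],[1,0,0,0.11,0],[1,0,0,0.125,0],[1,0,0,0.132,0],[1,0,0,0.132,0]]]'
python3 - <<'E'
from cell import env
import cv2,numpy as np
s=env.read_camera('side')['image'][130:250,170:330]
cv2.imwrite('pics/c3.png',cv2.resize(s,None,fx=4,fy=4,interpolation=2))
E
python3 go.py 473 -69 26 1.9665
```

```text
t: 2.5
eef_pos: [473.1, -66.3, 26.0]
tcp_rot: [-3.141, -0.001, 1.969]
ft_force: [0.3, 0.6, 0.1]
opening: 1.0
t 2.55 pos [473.5 -66.5  26.6] rot [-3.1414e+00 -3.0000e-04  1.9694e+00] open 1.0017523921492282 F [ 0.5 -0.3  0.1]
shift [-0.0021 -0.0014  0.0006] turn 0.0029
```

View pics/c3.png

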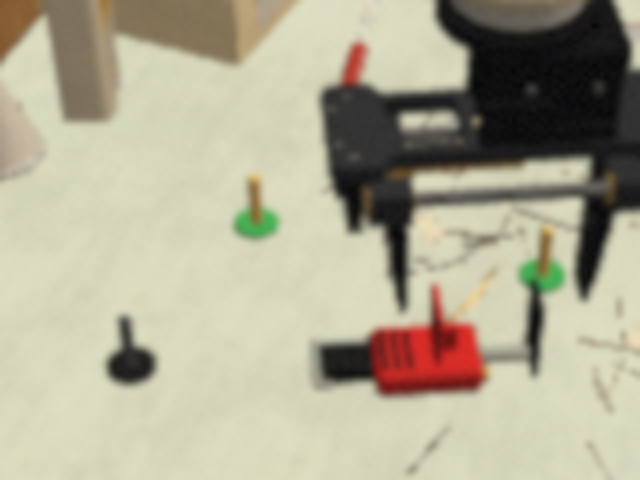

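The picture shows the fingertips at full-frame pixels of about (270,206) and (316,204). That looks offset from the plates at (279,203) and (304,203), so I'll check it numerically.

Run:
```python
from m import *
from cell import env
d=pickle.load(open('a.pkl','rb'));s=d['side']
a=np.array([.9227,.3854,0]);T=np.array([473.3,-66.5,26])
print('tips expected',proj(s,[T+53*a,T-53*a]).round(),'tips seen z26',ray(s,[(270,206),(316,204)],26).round())
print('z60',ray(s,[(270,206),(316,204)],60).round())
print('plates tops expected',proj(s,np.array([495.2,-60.2,56])+np.array([[6],[-54]])*a).round())
c=env.read_camera('top');pickle.dump(c,open('b.pkl','wb'))
cv2.imwrite('pics/c4.png',cv2.resize(c['image'][140:330,160:330],None,fx=3,fy=3,interpolation=2))
```

```text
tips expected [[268. 216.]
 [314. 213.]] tips seen z26 [[ 527.  -78.   26.]
 [ 427. -117.   26.]]
z60 [[518. -44.  60.]
 [423. -81.  60.]]
plates tops expected [[279. 205.]
 [306. 203.]]
```

View pics/c4.png

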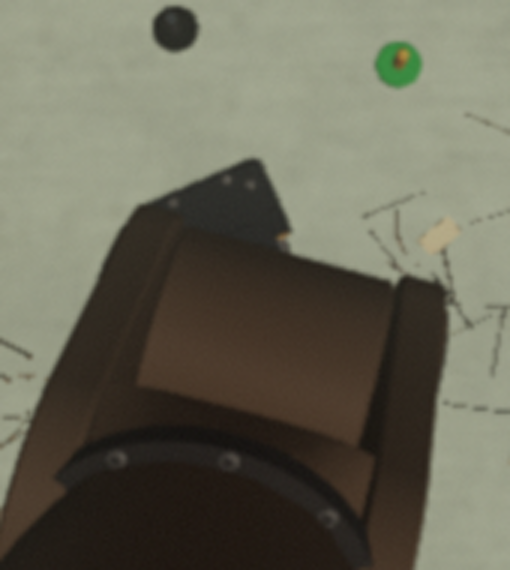

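The top view only shows the arm covering the hook, with the brass target clear at crop (398,64). The depth image of the side camera can settle where the fingertips are.

Run:
```python
from m import *
from cell import env
s=env.read_camera('side');pickle.dump(s,open('bs.pkl','wb'))
X=cloud(s);v=cv2.cvtColor(s['image'],cv2.COLOR_BGR2HSV)[...,2]
for (u0,u1) in((262,276),(308,322)):
  for r in range(186,220,2):
    cols=[u for u in range(u0,u1) if v[r,u]<70]
    print(u0,r,[(u,*X[r,u].round().astype(int)) for u in cols[len(cols)//2:len(cols)//2+1]])
```

```text
262 186 [(269, np.int64(518), np.int64(-34), np.int64(126))]
262 188 [(269, np.int64(519), np.int64(-36), np.int64(119))]
262 190 [(269, np.int64(518), np.int64(-34), np.int64(115))]
262 192 [(269, np.int64(519), np.int64(-37), np.int64(107))]
262 194 [(269, np.int64(518), np.int64(-35), np.int64(103))]
262 196 [(269, np.int64(518), np.int64(-36), np.int64(97))]
262 198 [(269, np.int64(517), np.int64(-34), np.int64(93))]
262 200 [(270, np.int64(516), np.int64(-36), np.int64(86))]
262 202 [(270, np.int64(516), np.int64(-36), np.int64(79))]
262 204 []
262 206 []
262 208 []
262 210 []
262 212 []
262 214 []
262 216 []
262 218 [(262, np.int64(536), np.int64(-46), np.int64(14))]
308 186 [(319, np.int64(422), np.int64(-75), np.int64(117))]
308 188 [(318, np.int64(423), np.int64(-76), np.int64(110))]
308 190 [(317, np.int64(425), np.int64(-75), np.int64(106))]
308 192 [(317, np.int64(424), np.int64(-76), np.int64(100))]
308 194 [(317, np.int64(424), np.int64(-76), np.int64(93))]
308 196 [(316, np.int64(425), np.int64(-74), np.int64(89))]
308 198 [(316, np.int64(424), np.int64(-75), np.int64(82))]
308 200 [(316, np.int64(424), np.int64(-72), np.int64(79))]
308 202 []
308 204 []
308 206 []
308 208 []
308 210 []
308 212 []
308 214 []
308 216 []
308 218 []
```

Run:
```python
from m import *
s=pickle.load(open('bs.pkl','rb'));X=cloud(s)
for u in(268,270,313,315,317):
  print(u,[(r,*X[r,u].round().astype(int).tolist(),s['image'][r,u].tolist()) for r in range(202,222,3)])
cv2.imwrite('pics/c5.png',cv2.resize(s['image'][185:230,250:330],None,fx=9,fy=9,interpolation=0))
```

```text
268 [(202, 520, -35, 80, [124, 142, 142]), (205, 539, -106, 0, [170, 193, 194]), (208, 536, -95, 1, [184, 212, 212]), (211, 534, -87, -1, [145, 167, 204]), (214, 526, -59, 18, [31, 34, 137]), (217, 523, -50, 18, [32, 36, 141]), (220, 520, -40, 19, [31, 35, 155])]
270 [(202, 516, -36, 79, [55, 65, 65]), (205, 515, -36, 71, [79, 91, 91]), (208, 532, -100, -2, [171, 196, 196]), (211, 529, -88, -1, [146, 167, 208]), (214, 521, -60, 19, [36, 39, 160]), (217, 519, -53, 16, [35, 39, 170]), (220, 516, -41, 20, [33, 36, 162])]
313 [(202, 437, -149, 1, [165, 189, 190]), (205, 435, -140, 0, [188, 215, 216]), (208, 434, -131, -2, [193, 220, 220]), (211, 431, -117, 2, [193, 219, 220]), (214, 429, -110, -1, [189, 216, 215]), (217, 427, -100, 0, [189, 217, 216]), (220, 425, -90, 0, [188, 217, 215])]
315 [(202, 425, -75, 71, [64, 72, 73]), (205, 431, -142, -1, [171, 195, 195]), (208, 429, -130, 1, [193, 219, 219]), (211, 427, -119, 1, [192, 219, 219]), (214, 425, -111, 0, [167, 192, 194]), (217, 423, -102, -2, [189, 218, 216]), (220, 421, -90, 1, [190, 218, 217])]
317 [(202, 428, -150, 2, [138, 159, 158]), (205, 426, -143, 0, [176, 201, 200]), (208, 424, -131, 1, [190, 218, 218]), (211, 422, -124, -2, [193, 220, 220]), (214, 420, -114, -2, [168, 193, 200]), (217, 418, -102, 0, [187, 216, 215]), (220, 417, -94, -2, [189, 218, 216])]
```

View pics/c5.png

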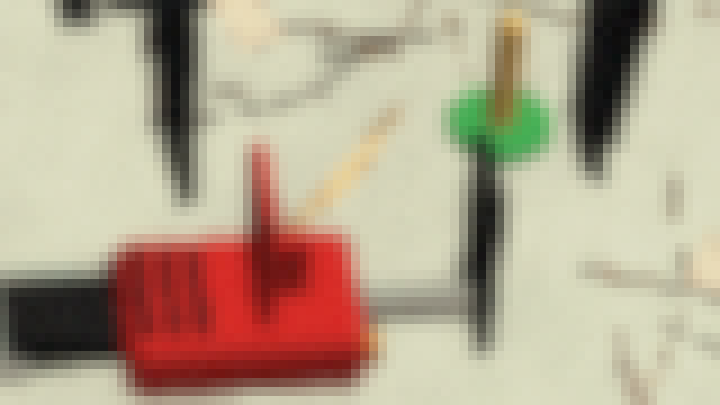

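The enlarged crop shows the finger ends at full-frame (270,206) and (316,204), clearly above the plates. Depth puts them at z≈68 mm while the state says 26. I'll check whether the whole gripper sits high.

Run:
```python
from m import *
from cell import env
s=pickle.load(open('bs.pkl','rb'));X=cloud(s)
a=np.array([.9227,.3854]);n=np.array([-.3854,.9227])
P=X.reshape(-1,3);q=(P[:,:2]-[473.3,-66.5]);A=q@a;N=q@n;ok=(P[:,2]>60)&(P[:,2]<300)&(abs(A)<130)&(abs(N)<80)
for z in range(60,260,8):
    k=ok&(P[:,2]>=z)&(P[:,2]<z+8)
    if k.sum()>3: print(z,k.sum(),'a',np.percentile(A[k],[2,50,98]).round(),'n',np.percentile(N[k],[2,98]).round())
st=env.state();print(st['eef_pos'],st['joints'],st['t'])
```

```text
60 10 a [-50. -46.  52.] n [-3. 12.]
68 21 a [-51. -46.  54.] n [-7. 13.]
76 29 a [-53. -46.  56.] n [-8. 14.]
84 30 a [-54. -46.  57.] n [-7. 13.]
92 32 a [-53. -46.  58.] n [-9. 13.]
100 40 a [-55. -46.  58.] n [-5. 13.]
108 38 a [-56. -46.  60.] n [-6. 13.]
116 41 a [-57. -48.  60.] n [-6. 13.]
124 18 a [-55. -49.  53.] n [-7. 13.]
132 6 a [-50. -48. -48.] n [-6. 14.]
140 61 a [-80. -48.  83.] n [-7. 35.]
148 217 a [-78.   7.  81.] n [-24.  36.]
156 315 a [-77.  13.  80.] n [-27.  36.]
164 198 a [-85.  26.  88.] n [-21.  35.]
172 310 a [-82.  24.  90.] n [-20.  35.]
180 996 a [-87.  20.  90.] n [-31.  34.]
188 141 a [-46. -12.  18.] n [-16.  27.]
196 132 a [-47. -10.  18.] n [-19.  27.]
204 157 a [-46.  -8.  18.] n [-17.  27.]
212 130 a [-47. -14.  17.] n [20. 24.]
220 36 a [-48. -16.  18.] n [20. 24.]
228 94 a [-46. -13.  18.] n [17. 36.]
236 248 a [-48. -33.  28.] n [-17.  37.]
244 267 a [-34.   7.  38.] n [-7. 38.]
252 122 a [-25.  10.  33.] n [ 4. 33.]
[473.83466571 -66.73687265  27.1682775 ] [-2.78136675e-01  5.19477810e-01  2.06067793e+00  1.59067886e-04
  5.60427579e-01 -6.76637516e-01] 2.65
```

The whole gripper (body underside z≈143, tips ≈66) is about 40 mm higher than the state reports, with xy agreeing. I'll go down in a small step, watching force and camera.

```bash
python3 -m pendant '[[[1,0,0,0.002,0],[1,0,0,0.004,0],[1,0,0,0.006,0],[1,0,0,0.008,0],[1,0,0,0.01,0],[1,0,0,0.01,0],[1,0,0,0.01,0],[1,0,0,0.01,0]]]'
cat > tip.py <<'E'
from m import *
from cell import env
import sys
s=env.read_camera('side');st=env.state();X=cloud(s)
a=np.array([.9227,.3854]);n=np.array([-.3854,.9227])
P=X.reshape(-1,3);q=(P[:,:2]-st['eef_pos'][:2]);A=q@a;N=q@n
v=cv2.cvtColor(s['image'],cv2.COLOR_BGR2HSV)[...,2].ravel()<95
for nm,k in(('body',(abs(N)<45)&(abs(A)>65)&(abs(A)<95)),('front',(A>35)&(A<65)&(abs(N)<18)),('rear',(A<-36)&(A>-65)&(abs(N)<18))):
    k=k&v&(P[:,2]>24)&(P[:,2]<250); z=np.sort(P[k,2]); print(nm,k.sum(),z[:6].round(),'A',np.percentile(A[k],[5,50,95]).round() if k.any() else '')
print(st['t'],st['eef_pos'].round(1),st['ft_force'].round(1),st['opening'])
if len(sys.argv)>1: cv2.imwrite(sys.argv[1],cv2.resize(s['image'][130:240,180:330],None,fx=5,fy=5,interpolation=2))
E
python3 tip.py
```

```text
t: 3.45
eef_pos: [473.5, -66.9, 16.4]
tcp_rot: [3.142, -0.0, 1.969]
ft_force: [-0.2, 0.2, 0.5]
opening: 1.001
body 724 [134. 135. 136. 136. 136. 138.] A [-84.  66.  86.]
front 120 [61. 64. 65. 68. 68. 70.] A [36. 53. 64.]
rear 254 [59. 60. 61. 63. 64. 65.] A [-63. -49. -40.]
3.5 [473.5 -66.9  16.5] [0.2 0.8 0.4] 1.000792945064529
```

```bash
python3 -m pendant '[[[1,0,0,0.004,0],[1,0,0,0.008,0],[1,0,0,0.012,0],[1,0,0,0.016,0],[1,0,0,0.02,0],[1,0,0,0.02,0],[1,0,0,0.02,0],[1,0,0,0.02,0]]]'
python3 tip.py pics/c6.png
```

```text
t: 4.3
eef_pos: [473.6, -66.9, -3.5]
tcp_rot: [3.141, 0.0, 1.969]
ft_force: [0.1, -0.6, -0.7]
opening: 1.0
body 717 [112. 114. 115. 115. 117. 117.] A [-85.  66.  86.]
front 120 [35. 36. 39. 39. 41. 43.] A [37. 53. 64.]
rear 242 [41. 43. 43. 44. 45. 45.] A [-63. -48. -40.]
4.35 [473.6 -66.9  -3.5] [-0.4 -0.4 -0.7] 0.9993588780984489
```

View pics/c6.png

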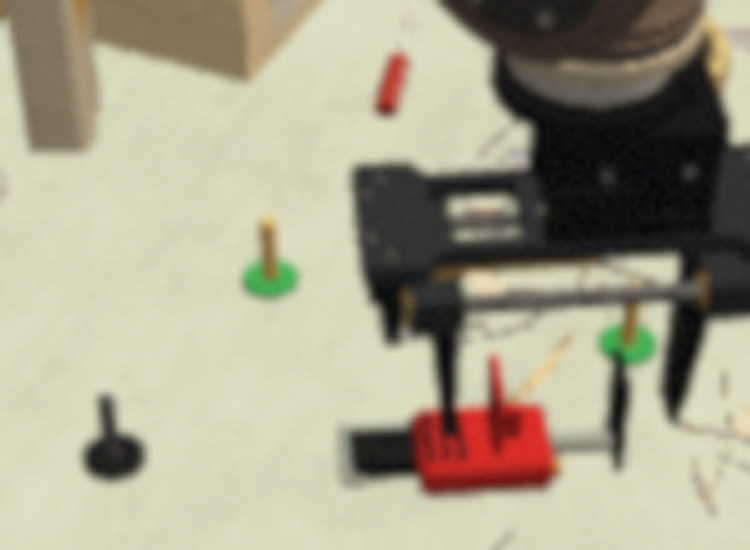

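The tips now stand just above the red body (crop (450,430), z≈36), astride both plates. One last 8 mm down, then close.

```bash
python3 -m pendant '[[[1,-0.001,0,0.003,0],[1,-0.002,0,0.006,0],[1,-0.003,0,0.008,0],[1,-0.003,0,0.008,0],[0.8,-0.003,0,0.008,0],[0.7,-0.003,0,0.008,0],[0.6,-0.003,0,0.008,0],[0.5,-0.003,0,0.008,0]]]'
python3 -m pendant '[[[0.4,0,0,0,0],[0.3,0,0,0,0],[0.25,0,0,0,0],[0.25,0,0,0,0],[0.25,0,0,0,0],[0.25,0,0,0,0],[0.25,0,0,0,0],[0.25,0,0,0,0]]]'
python3 tip.py pics/c7.png
```

```text
t: 5.15
eef_pos: [474.7, -69.6, -11.5]
tcp_rot: [3.141, 0.0, 1.969]
ft_force: [0.6, 0.7, 0.3]
opening: 0.718
t: 5.95
eef_pos: [474.9, -69.7, -11.5]
tcp_rot: [3.141, 0.0, 1.969]
ft_force: [2.3, 0.4, 4.9]
opening: 0.334
body 651 [107. 108. 108. 109. 110. 110.] A [-85. -65.  86.]
front 54 [119. 120. 123. 125. 125. 126.] A [36. 41. 64.]
rear 100 [143. 143. 144. 144. 144. 144.] A [-64. -48. -39.]
6.0 [474.9 -69.7 -11.5] [2.  0.9 4.6] 0.32979010824031896
```

View pics/c7.png

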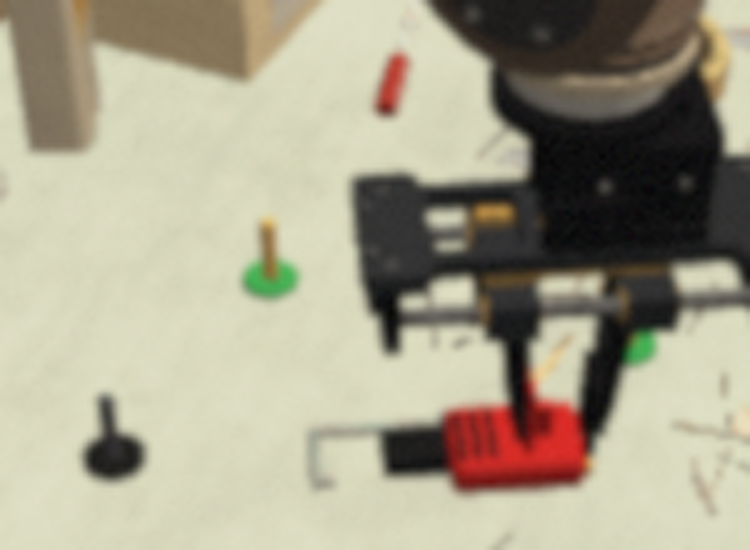

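Pressed home: the hook is out at crop (315,460) and the opening reads 0.334, about 32 mm. Now lift and carry over.

```bash
python3 -m pendant '[[[0.25,0,0,-0.01,0],[0.25,0,0,-0.025,0],[0.25,0,0,-0.045,0],[0.25,0,0,-0.065,0],[0.25,-0.01,0.003,-0.065,0],[0.25,-0.03,0.007,-0.065,0],[0.25,-0.05,0.012,-0.065,0],[0.25,-0.07,0.017,-0.065,0]]]'
python3 -m pendant '[[[0.25,-0.015,0.003,0,0],[0.25,-0.03,0.007,0,0],[0.25,-0.045,0.01,0,0],[0.25,-0.056,0.013,0,0],[0.25,-0.063,0.015,0,0],[0.25,-0.067,0.015,0,0],[0.25,-0.067,0.015,0,0],[0.25,-0.067,0.015,0,0]]]'
python3 - <<'E'
from m import *
from cell import env
st=env.state();print(st['t'],st['eef_pos'].round(1),st['tcp_rot'].round(3),st['opening'])
d={k:env.read_camera(k) for k in('side','top')};pickle.dump(d,open('d.pkl','wb'))
a=cv2.resize(d['top']['image'][120:220,220:340],(480,400),interpolation=2)
b=cv2.resize(d['side']['image'][140:240,210:290],(320,400),interpolation=2)
cv2.imwrite('pics/c8.png',np.hstack([a,b]))
y=st['tcp_rot'][2];ax=np.array([np.sin(y),-np.cos(y)]);h=st['eef_pos'][2]+11.5
M=np.r_[st['eef_pos'][:2]+94*ax,10+h];print('mouth',M,proj(d['top'],M),proj(d['side'],M))
E
```

```text
t: 6.8
eef_pos: [517.7, -128.5, 52.8]
tcp_rot: [-3.141, -0.001, 1.969]
ft_force: [-0.2, 0.6, -0.9]
opening: 0.334
t: 7.6
eef_pos: [557.0, -183.2, 53.4]
tcp_rot: [-3.141, -0.0, 1.969]
ft_force: [-0.5, 0.3, -0.4]
opening: 0.335
7.6 [ 557.  -183.2   53.4] [-3.141 -0.     1.969] 0.33476043915353776
mouth [ 643.60753327 -146.7098097    74.85535818] [[294.6196183 153.1717217]] [[232.25599581 162.79295204]]
```

View pics/c8.png

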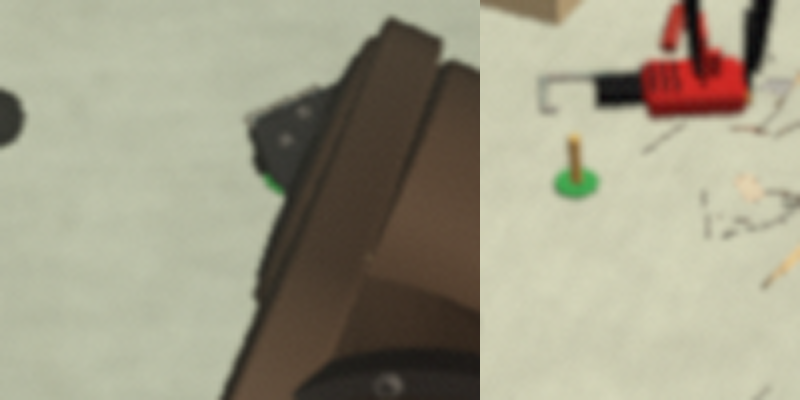

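The hook mouth in the side view is midway between the crossbar (225,164) and the nose (239,162), at (232,163). That matches the predicted (232.3,162.8), right above the far brass post. Lowering now.

```bash
python3 -m pendant '[[[0.25,0,0,0.005,0],[0.25,0,0,0.015,0],[0.25,0,0,0.025,0],[0.25,0,0,0.035,0],[0.25,0,0,0.045,0],[0.25,0,0,0.055,0],[0.25,0,0,0.061,0],[0.25,0,0,0.064,0]]]'
python3 -m pendant '[[[0.25,0,0,0.0005,0],[0.25,0,0,0.001,0],[0.25,0,0,0.001,0],[0.25,0,0,0.001,0],[0.25,0,0,0.001,0],[0.25,0,0,0.001,0],[0.25,0,0,0.001,0],[0.25,0,0,0.001,0]]]'
python3 - <<'E'
from m import *
from cell import env
b=env.read_camera('side')['image'][140:240,180:300]
cv2.imwrite('pics/c9.png',cv2.resize(b,None,fx=5,fy=5,interpolation=2))
E
```

```text
t: 8.5
eef_pos: [557.1, -183.4, -11.4]
tcp_rot: [-3.141, -0.001, 1.969]
ft_force: [-0.4, 0.9, 3.1]
opening: 0.332
t: 9.3
eef_pos: [557.4, -183.6, -11.4]
tcp_rot: [3.141, 0.0, 1.969]
ft_force: [0.4, 0.3, 1.4]
opening: 0.331
```

View pics/c9.png

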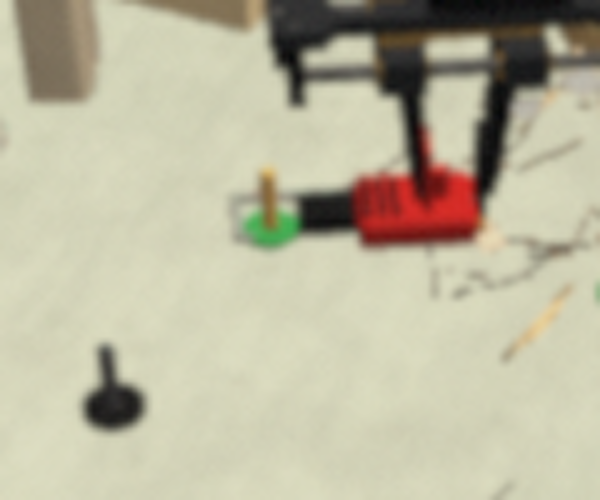

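The post stands in the mouth (crop (270,200)), between the crossbar and the nose. Releasing gently.

```bash
python3 -m pendant '[[[0.4,0,0,0,0],[0.45,0,0,0,0],[0.5,0,0,0,0],[0.6,0,0,0,0],[0.7,0,0,0,0],[0.8,0,0,0,0],[0.9,0,0,0,0],[1,0,0,0,0]]]'
python3 -m pendant '[[[1,0,0,0,0],[1,0,0,0,0],[1,0,0,0,0],[1,0,0,0,0],[1,0,0,0,0],[1,0,0,0,0],[1,0,0,0,0],[1,0,0,0,0]]]'
python3 tip.py pics/c10.png
```

```text
t: 10.15
eef_pos: [557.4, -183.4, -11.7]
tcp_rot: [3.141, -0.0, 1.969]
ft_force: [0.3, -0.8, 0.3]
opening: 0.864
t: 10.95
eef_pos: [557.3, -183.5, -11.6]
tcp_rot: [3.142, -0.0, 1.969]
ft_force: [-0.1, 0.6, 0.4]
opening: 1.001
body 529 [103. 107. 108. 108. 109. 110.] A [-85.  65.  86.]
front 89 [29. 30. 30. 33. 35. 36.] A [40. 54. 63.]
rear 175 [34. 35. 38. 38. 40. 42.] A [-62. -49. -40.]
11.0 [ 557.3 -183.5  -11.6] [-0.   0.2  0.3] 0.9963960598911866
```

View pics/c10.png

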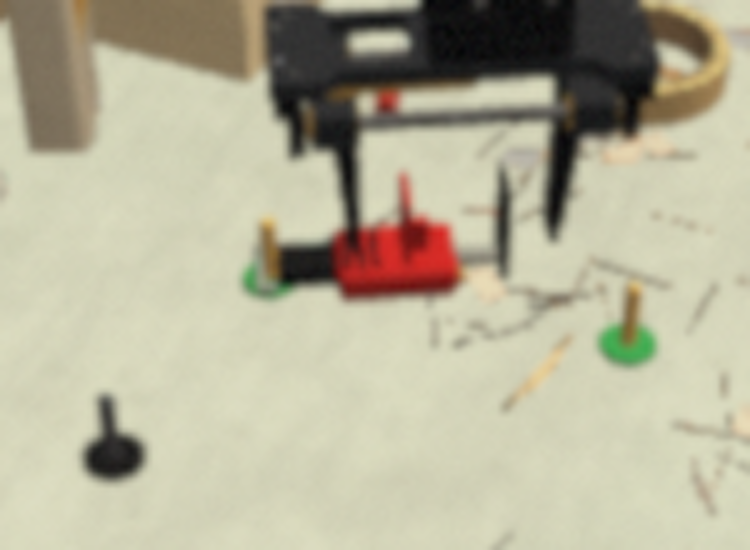

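The hook has shut on the post (crop (268,260)), and both fingers are clear of the plates. Retreating up and back for a final measurement.

```bash
python3 -m pendant '[[[1,0,0,-0.01,0],[1,0,0,-0.03,0],[1,0,0,-0.06,0],[1,0,0,-0.1,0],[1,0,0,-0.14,0],[1,0,0,-0.17,0],[1,0,0,-0.18,0],[1,0,0,-0.18,0]]]'
python3 -m pendant '[[[1,-0.03,-0.01,0,0],[1,-0.07,-0.02,0,0],[1,-0.11,-0.03,0,0],[1,-0.15,-0.04,0,0],[1,-0.19,-0.05,0,0],[1,-0.22,-0.06,0,0],[1,-0.24,-0.06,0,0],[1,-0.24,-0.06,0,0]]]'
python3 - <<'E'
from m import *
from cell import env
d={k:env.read_camera(k) for k in('side','top')};t=d['top']
a=cv2.resize(t['image'][130:230,220:340],(480,400),interpolation=2)
b=cv2.resize(d['side']['image'][150:230,205:285],(320,320),interpolation=2)
b=cv2.copyMakeBorder(b,0,80,0,0,0);cv2.imwrite('pics/c11.png',np.hstack([a,b]))
p=ray(t,biggest(red(t)).reshape(-1,2),18)[:,:2].astype(np.float32)
r=cv2.minAreaRect(p);ang=np.deg2rad(r[2] if r[1][0]>r[1][1] else r[2]-90);ax=np.array([np.cos(ang),np.sin(ang)])
o=np.array(r[0])-9*ax;q=np.array([642.6,-147.4])-o
print(r,'post in hook frame',q@ax,q@[-ax[1],ax[0]]);X=cloud(t)
m=red(t)>0;print('red z',np.percentile(X[m][:,2],[10,50,90]),env.state()['eef_pos'],env.state()['t'])
E
```

```text
t: 11.8
eef_pos: [557.7, -183.7, 170.0]
tcp_rot: [3.14, 0.002, 1.969]
ft_force: [-0.0, 0.1, -0.6]
opening: 1.0
t: 12.6
eef_pos: [594.3, -429.9, 165.3]
tcp_rot: [-3.14, -0.003, 1.967]
ft_force: [-0.1, -0.3, 0.2]
opening: 1.002
((581.7047119140625, -171.10009765625), (60.987701416015625, 42.070396423339844), 22.69647216796875) post in hook frame 74.32433420174833 -1.631594644331546
red z [10.85928822 16.70236763 20.1076692 ] [ 594.34991586 -427.46025188  166.24613238] 12.7
```

Measured post position in the hook frame is x 74.3 mm, y -1.6 mm, which is a gripped reading. The hook is flat, with the red top at z≈17, and the robot is clear. Handing in.

```bash
python3 -c "
from cell import env
env.job_done()"
```

```text
the job is handed in; nothing more can be done
```

The red test hook is clipped on the brass post with the green foot that stands farthest from the base (658 mm), and the job is handed in at about 12.7 s. I pressed the plunger home, lifted the hook over the post, lowered it, let the spring shut it, and moved the arm away.

- **Final position:** by the top camera, the post sits at x 74.3, y -1.6 mm in the hook's frame, inside the 68–82 and ±14 mm limits. The hook lies flat, with its red top at about 17 mm. The arm was well clear, and I saw only small forces throughout (at most about 5 N).
- **Disagreement:** the reported TCP height was about 40 mm lower than the true fingertips seen in the side camera's depth. I trusted the camera and went down in small steps, so the state showed negative z at the grasp.
- **Not checked directly:** I could not read the plunger value. The shut hook on the post was seen in the picture after release. The last check picture was refused because the 12-picture limit was used up, so the final check rests on the measured numbers alone.

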